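Prime the solvent line with the bench hand pump

TASK

First open the shut-off valve on the hand pump by pushing its blue-knobbed lever all the way over to the far side, then press the orange palm plunger down with full strokes, letting it spring back up each time, until the green indicator pin beside it stands fully out with its red ring showing. Push and press only: do not pump while the valve is shut, do not touch the indicator pin, and leave the beaker, vials, bottles and tools standing where they are. Finish with the plunger fully up and the pin out.

Things in the scene. Friction and masses are not known exactly. Their poses are not given: they have to be found in the camera images.
- pump: hand pump fixed to the bench; base plate 130 (x) x 270 (y, -145 to +125) x 12 mm. Origin on the bench under the plunger axis; axes x, y, z up; +x is its far side; turned up to 0.45 rad. In its frame: plunger tower (radius 34, 85 mm tall) at 0, 0; valve lever at y -105 mm; pin tower (50 x 50, 80 mm tall) at y +85 mm; spout from the plunger tower to x +130 mm, 97 mm high
- plunger_top (a point): centre of the flat top of the orange palm plate, 72 mm wide, on a spring plunger; 130 mm above the bench when up, moves with the plunger
- plunger (a joint): how far the plunger is pressed down: 0 up, 0.014 m fully down (hard stop). Spring: about 6 N at the start of the stroke, 11 N at the end; returns on its own in about 0.5 s
- pin (a joint): how far the green pin stands out (m): starts at 0 to 0.018, fully out at 0.045. After each full stroke it rises one notch of 9 mm as the plunger springs back all the way up (the first stroke 4 to 14 mm), and it stays there; strokes under 11 mm may not raise it; more strokes after it is fully out do nothing
- indicator: green indicator pin, 16 mm thick, upright, with a red ring near its foot that comes out of the housing only when it is fully out; origin at the centre of its top, 82 mm above the bench when pin is 0
- valve (a joint): angle of the valve lever (rad): 0 shut, leaning 0.5 rad to the pump's -x; 1.0 open, leaning 0.5 rad to the pump's +x (hard stop). It stays where it is left; about 1 N at the knob moves it
- valve_tip (a point): centre of the blue ball knob (26 mm wide) on the end of the valve lever (10 mm thick rod, 80 mm long, hinge axis along the pump's y, at x 0, y -105 mm, 34 mm above the bench); 114 mm above the bench when upright, 104 mm at either end
- beaker: glass beaker, 60 mm wide, 60 mm tall, standing on the bench under the pump's spout; bystander; origin at the centre of its underside
- vial: small amber vial with blue cap, 22 mm wide, 45 mm tall, standing on the bench in front of the pump (pump's -x side); bystander; origin at the centre of its underside
- solvent_clear: clear glass bottle with blue cap, 70 mm wide, 150 mm tall; bystander; origin at the centre of its underside
- solvent_amber: amber glass bottle with red cap, 70 mm wide, 150 mm tall; bystander; origin at the centre of its underside
- wrench: steel wrench, 150 mm long, lying on the bench; bystander
- marker: red marker pen, 120 mm long, 14 mm thick, lying on the bench; bystander
- vial_rack: white rack full of blue-capped vials, 70 x 110 mm, 48 mm tall; bystander; origin at the centre of its underside

How it is judged:
On the way, in this order (a step that is already met when the one before it is completed fails the run):
1. the valve lever is pushed over to open (value of joint valve above 0.85 rad and value of joint pin below 0.025 m), for 0.1 s.
2. the pin has been pumped fully out (value of joint pin above 0.042 m), for 0.1 s.
At the end, for the whole second after the job is handed in: The valve lever is open (joint above 0.85 of 1.0 rad), the indicator pin is out by more than 42 mm of 45 mm, the plunger is back up (less than 3 mm down), every bystander within 25 mm of its start and the beaker, vial and bottles upright (value of joint valve above 0.85 rad and value of joint pin above 0.042 m and value of joint plunger below 0.003 m and distance of each of beaker, vial, solvent_clear, solvent_amber, wrench, marker, vial_rack from where it was at the start of the episode below 0.025 m and angle between each of beaker, vial, solvent_clear, solvent_amber's own z axis and vertical below 0.2 rad); the robot touches nothing.
It fails at once if the plunger is pumped (more than 6 mm down) while the valve is shut (below 0.5 rad) (value of joint valve below 0.5 rad and value of joint plunger above 0.006 m).
It fails at once if the robot touches the indicator pin (more than 1 N) (contact force between any of the fingers, the arm and indicator above 1 N).
It fails at once if a bystander is lifted, carried or pushed more than 25 mm (distance of any of beaker, vial, solvent_clear, solvent_amber, wrench, marker, vial_rack from where it was at the start of the episode above 0.025 m).
It fails at once if the beaker, vial or a bottle is tipped (angle between any of beaker, vial, solvent_clear, solvent_amber's own z axis and vertical above 0.35 rad).
It also fails if it takes over 43 s, if anything falls off the work surface, if the arm or the gripper's body presses on something with over 40 N, if the wrist force passes 120 N, or if a joint passes its speed limit or range.

ROBOT

A 6-joint arm with a two-finger parallel gripper is mounted at the origin on the work surface. World frame = base frame: x ahead of the robot, y to its left, z up, the work surface at z = 0. Lengths are in m, angles in rad, forces in N, time in s.
With the tool pointing down it reaches from about 0.225 to 0.875 m from the base axis. Payload 3.4 kg.
Tool frame: the origin (TCP) lies at the very end of the fingers, on their centre line; the grasp point (between the pads) lies 19 mm behind it (grip_depth is the distance from the TCP to the grasp point, in m); x points along the fingers, z is the direction in which the jaws open and shut, and the axes are right-handed (so a half turn about x gives the same grasp; the last joint's range is limited). The gripper opens to 85 mm and grips with 20 to 120 N. Pads are 22 mm wide; open, the fingers measure 114 mm over their backs; the gripper's body (76 mm by 85 mm) begins 54 mm behind the grasp point. The pads swing forward as they close: fully open they stand 13 mm farther back than shut.
Start: joints at [-1.414, 0.276, 1.505, -0, 1.361, -0.121], TCP at [0.158, -0.553, 0.231] pointing down, gripper open.
Joint ranges: [-2.89, 2.89], [-0.75, 2.08], [0.22, 2.7], [-1.18, 4.32], [0.11, 2.71], [-2.7, 2.7]. Speed limits (rad/s): [2.57, 2.57, 3.14, 3.14, 3.14, 3.14].

INTERFACE

Orientations are given as a unit quaternion [w, x, y, z].
In Python, from rig import get_state, get_image, sign_off, grip_depth gives the robot as it stands. The module is installed in compiled form; this text tells all that it offers.
- The arm moves only by the tool arm_command, never from a script. Its argument "series" is a list of rows, each an object with "dp": the shift along the tool's x, y, z scaled (see below), a list of three; "angular": the turn, a rotation vector about the tool's x, y, z scaled (see below), a list of three; "gripper": the finger opening in mm, from 0 to 85.4. A call has exactly 8 rows; each row shifts and turns the pose as measured when the row begins, along the tool's axes as they then stand; what a row does not reach is not made up. The controller multiplies each number of a shift by 0.12 m and each number of a turn by 90 degrees. A row lasts 1/8 s, in which the tool goes at most 62.5 mm and 10.7 degrees, less where a joint would pass 70% of its speed; a pose out of reach is approached as far as the arm can. A call with a number of a shift or a turn outside -1 to 1 is refused whole. A call with a gripper value outside its range is refused whole. The fingers move at their own pace and stop on an object; "grip_force" is the grip in N (left out, the last holds). Time passes only in rows, so rows that do not move let the fingers close, or fill a call up. It gives the time, the measured TCP pose, the force and the opening at its end, in the units of the state.
- get_state(): the state, without advancing time (a new reading comes with each control period).
- get_image(name): name is "scene" or "top"; returns a dict with "image" (384x512x3 uint8, blue, green, red), "depth" (384x512 float32, m along the optical axis (not along the pixel's ray), 0 where there is no reading), "mtx" (3x3 intrinsics, pixels), "view" (4x4, takes a point from world to camera coordinates). Camera axes: x right, y up, looking along -z (the intrinsics and any distortion apply to the point x, -y, -z); pixel columns grow to the right and rows downward; lengths in m; the calibration is good to about 2 mm. A picture is of the moment at which its call begins.
- sign_off(): hands the job in, once; it reports no verdict.
The state is a dict: "clock": time; "qpos": joint angles; "qd": joint speeds; "effort": joint torques, N m; "position": TCP position; "ee_rot": TCP orientation; "contact_force": force on the tool from outside, world axes, zero at the start; "moment": the same for the moment, N m; "width": finger opening in m.
Only numpy, scipy, OpenCV 4.12 (cv2) and the standard library are available. Lean on these libraries where they do the work, as an engineer would, in place of code of your own. Each camera call takes 0.05 s, during which the arm holds its last target. There are 200 camera calls.

## Working session

There is one attempt and no reset: what is moved stays moved. The work goes in short steps, Python scripts to look and compute and a tool call to move; the robot and the scene stay as the last step left them, time stands still between calls to the robot, and variables do not carry over. Pictures are saved under pics/ and viewed, about 8 in all and at most 12, crops included, and the job is handed in when it is done.

Besides the shell and the picture viewer there is one more tool, called after "Request:" as name([rows], argument=value, ...), one row to a line, values as JSON. arm_command: Moves the arm, as the interface text tells. Its arguments: {"type":"object","properties":{"series":{"type":"array","items":{"type":"object","properties":{"dp":{"type":"array","items":{"type":"number"}},"angular":{"type":"array","items":{"type":"number"}},"gripper":{"type":"number"}}}},"grip_force":{"type":"number"}},"required":["series"]}

```bash
mkdir -p pics
cat > h.py <<'E'
import numpy as np, cv2
from rig import *
def px2w(d,u,v,win=1):
    z=np.median([x for x in d["depth"][v-win:v+win+1,u-win:u+win+1].ravel() if x>0])
    K=d["mtx"]; c=np.array([(u-K[0,2])/K[0,0]*z,-(v-K[1,2])/K[1,1]*z,-z,1])
    return (np.linalg.inv(d["view"])@c)[:3]
def w2px(d,p):
    c=d["view"]@np.append(p,1); K=d["mtx"]
    return K[0,0]*c[0]/-c[2]+K[0,2], K[1,1]*-c[1]/-c[2]+K[1,2]
E
python3 - <<'E'
from h import *
s=get_state();print(s)
for n in("top","scene"):
    d=get_image(n);np.savez(f"{n}0.npz",**d)
    cv2.imwrite(f"pics/{n}0.png",cv2.resize(d["image"],(800,600),interpolation=cv2.INTER_CUBIC))
E
```

```text
{'clock': 0.0, 'qpos': array([-1.41398258e+00,  2.76609061e-01,  1.50612234e+00, -3.29662538e-05,
        1.36070430e+00, -1.21001119e-01]), 'qd': array([ 6.84455379e-04,  7.47707648e-04,  8.09841892e-05,  1.24135650e-05,
        2.02499700e-03, -4.45085646e-04]), 'effort': array([ 6.31073544e-05, -4.16779554e+01, -2.45806807e+01,  1.16683022e-04,
        1.11198754e-02,  7.89782405e-06]), 'position': array([ 0.15759683, -0.55243541,  0.23043599]), 'ee_rot': array([ 0.56393889,  0.42639546,  0.56489259, -0.42550699]), 'contact_force': array([-0.68446246,  0.18497685, -0.12228022]), 'moment': array([ 0.00852658,  0.02862232, -0.03126127]), 'width': 0.08537171752791006}
```

View pics/top0.png

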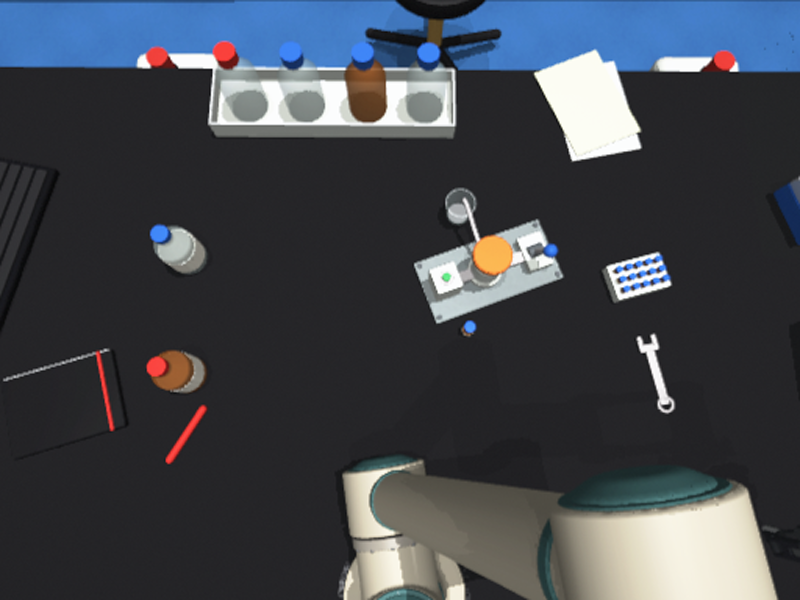

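View pics/scene0.png

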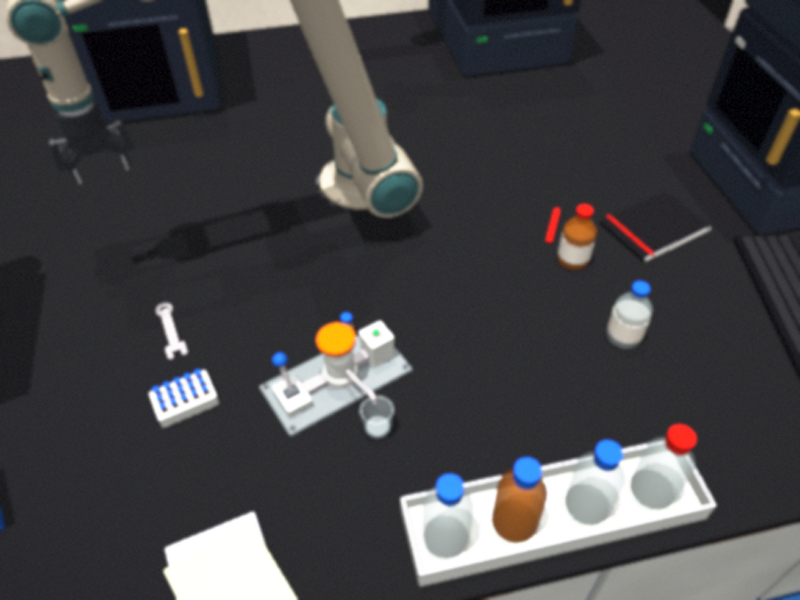

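Top view (800×600): orange plate at (492,255), blue knob at (550,251), pin at (446,277), beaker at (460,205) and vial at (469,328). The rack and wrench are to the right. The scene view shows the same layout, with the lever clear of the tower.

Run:
```python
from h import *
T=dict(np.load("top0.npz"));S=dict(np.load("scene0.npz"))
for n,u,v in [("plunger",492,255),("knob",550,251),("pin",446,277),("vialcap",469,328),("corner",540,221),("corner",562,276),("corner",437,322),("corner",416,263)]:
    print(n,px2w(T,round(u*.64),round(v*.64)).round(4))
for n,u,v in [("plunger",336,338),("knob",279,358),("pin",376,333)]:
    print("S",n,px2w(S,round(u*.64),round(v*.64)).round(4))
# orange centroid refine
for D,n in((T,"T"),(S,"S")):
    hsv=cv2.cvtColor(D["image"],cv2.COLOR_BGR2HSV)
    for nm,lo,hi in(("orange",(8,180,150),(22,255,255)),("blue",(105,150,80),(125,255,255))):
        m=cv2.inRange(hsv,lo,hi);k,l,st,c=cv2.connectedComponentsWithStats(m)
        for i in range(1,k):
            if st[i,4]>12 and 150<c[i,0]*(1) <370 and c[i,1]<260:
                q=l==i
                P=np.array([px2w(D,u,v,0) for v,u in zip(*np.where(q)) if D["depth"][v,u]>0])
                print(n,nm,c[i].round(1),st[i,4],np.median(P,0).round(4),P[:,2].max().round(3))
```

```text
plunger [ 0.5869 -0.1543  0.1299]
knob [ 0.5957 -0.2597  0.1216]
pin [ 0.5577 -0.0739  0.0869]
vialcap [ 0.4689 -0.1199  0.0454]
corner [ 0.7001 -0.2771  0.0011]
corner [ 5.817e-01 -3.152e-01  3.000e-04]
corner [ 0.4869 -0.0636  0.0104]
corner [ 0.6071 -0.0213  0.0086]
S plunger [ 0.5914 -0.1546  0.1303]
S knob [ 0.6074 -0.2607  0.1216]
S pin [ 0.563  -0.0743  0.0863]
T orange [309.3 170.9] 39 [ 0.5609 -0.1347  0.1289] 0.135
T blue [352.3 159.7] 59 [ 0.5997 -0.2603  0.1199] 0.124
T blue [300.5 208.4] 50 [ 0.475  -0.1227  0.0444] 0.051
S orange [214.  216.4] 423 [ 0.5901 -0.1574  0.1291] 0.137
S blue [221.2 202. ] 52 [ 0.4672 -0.1207  0.0418] 0.047
S blue [178.4 229.3] 83 [ 0.6052 -0.263   0.1158] 0.125
```

```bash
cat >> h.py <<'E'
from scipy.spatial.transform import Rotation as R
yaw=0.345; P0=np.array([0.590,-0.156,0])
def pw(x,y,z): return P0+R.from_euler('z',yaw).apply([x,y,z])
def rot(s): q=s["ee_rot"]; return R.from_quat([q[1],q[2],q[3],q[0]])
def todp(tgt): # total dp in 0.12 m units, tool axes
    s=get_state(); return (rot(s).inv().apply(np.array(tgt)-s["position"])/0.12).round(3)
def pf(): 
    s=get_state(); return R.from_euler('z',-yaw).apply(s["position"]-P0).round(4), s["contact_force"].round(1), round(s["clock"],2), round(s["width"],3)
E
python3 - <<'E'
from h import *
s=get_state();M=rot(s).as_matrix();print(M.round(3))
px=R.from_euler('z',yaw).apply([1,0,0]);print(px, "angle y,z of pumpx in tool",rot(s).inv().apply(px))
print(pw(-.085,-.105,.2),todp(pw(-.085,-.105,.2)))
E
```

```text
[[-0.     0.962  0.274]
 [ 0.002  0.274 -0.962]
 [-1.     0.    -0.002]]
[0.94107545 0.33819668 0.        ] angle y,z of pumpx in tool [ 2.97764570e-04  9.97744120e-01 -6.71310863e-02]
[ 0.54551924 -0.28355964  0.2       ] [ 0.257  3.723 -1.268]
```

Request:
arm_command([
  {"dp":[0,0.4,-0.15],"angular":[-0.04,0,0],"gripper":0},
  {"dp":[0,0.45,-0.15],"angular":[0,0,0],"gripper":0},
  {"dp":[0.03,0.45,-0.15],"angular":[0,0,0],"gripper":0},
  {"dp":[0.03,0.45,-0.15],"angular":[0,0,0],"gripper":0},
  {"dp":[0.03,0.45,-0.15],"angular":[0,0,0],"gripper":0},
  {"dp":[0.03,0.45,-0.15],"angular":[0,0,0],"gripper":0},
  {"dp":[0.03,0.4,-0.1],"angular":[0,0,0],"gripper":0},
  {"dp":[0.03,0.3,-0.1],"angular":[0,0,0],"gripper":0},
])

```text
clock: 1.1
position: [0.5017, -0.2906, 0.2049]
ee_rot: [0.575, 0.41, 0.578, -0.409]
contact_force: [0.1, -1.0, -0.5]
width: 0.0
```

Run:
```python
from h import *
print(pf(),todp(pw(-.085,-.105,.085)))
```

```text
(array([-0.1286, -0.0968,  0.2049]), array([ 0.1, -1. , -0.5]), 1.1, 0.0) [0.999 0.365 0.07 ]
```

Request:
arm_command([
  {"dp":[0.1,0.15,0.04],"angular":[0,0,0],"gripper":0},
  {"dp":[0.2,0.15,0.03],"angular":[0,0,0],"gripper":0},
  {"dp":[0.2,0.06,0],"angular":[0,0,0],"gripper":0},
  {"dp":[0.2,0,0],"angular":[0,0,0],"gripper":0},
  {"dp":[0.15,0,0],"angular":[0,0,0],"gripper":0},
  {"dp":[0.1,0,0],"angular":[0,0,0],"gripper":0},
  {"dp":[0.05,0,0],"angular":[0,0,0],"gripper":0},
  {"dp":[0,0,0],"angular":[0,0,0],"gripper":0},
])

```text
clock: 2.1
position: [0.5455, -0.2866, 0.0752]
ee_rot: [0.573, 0.408, 0.58, -0.41]
contact_force: [0.8, 0.0, 0.1]
width: 0.0002
```

```bash
cat > snap.py <<'E'
from h import *
import sys
k=sys.argv[1]
a=get_image("scene");b=get_image("top")
u,v=[int(x) for x in w2px(a,pw(0,0,.08))];u2,v2=[int(x) for x in w2px(b,pw(0,0,.08))]
f=lambda d,u,v:cv2.resize(d["image"][v-75:v+75,u-65:u+65],(390,450),interpolation=cv2.INTER_CUBIC)
cv2.imwrite(f"pics/{k}.png",np.hstack([f(a,u,v),f(b,u2,v2)]))
E
python3 snap.py a
python3 - <<'E'
from h import *
print(pf(),todp(pw(-.085,-.105,.085)))
E
```

```text
(array([-0.0856, -0.1082,  0.0761]), array([-0.3, -0.3, -0.3]), 2.2, -0.0) [-0.074  0.004 -0.027]
```

View pics/a.png

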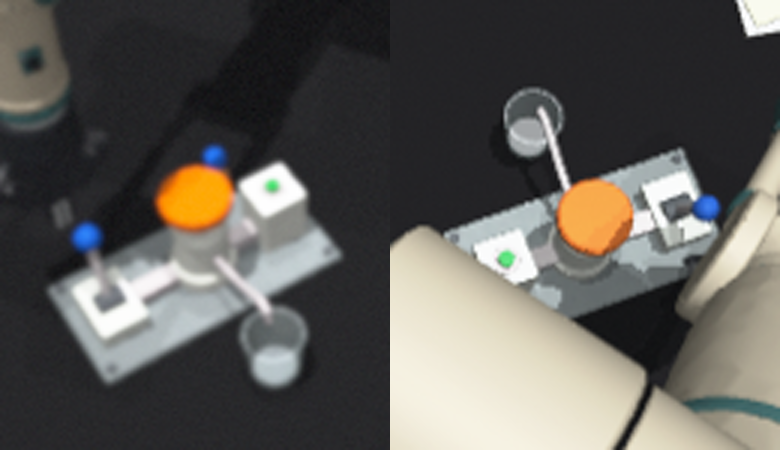

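Fingertips are at about (62,212) in the left crop, on the near side of the knob at (87,236) and in line with it. I'll push along pump +x.

Request:
arm_command([
  {"dp":[-0.08,0.08,0],"angular":[0,0,0],"gripper":0},
  {"dp":[0,0.15,0],"angular":[0,0,0],"gripper":0},
  {"dp":[0,0.15,0],"angular":[0,0,0],"gripper":0},
  {"dp":[0,0.15,0],"angular":[0,0,0],"gripper":0},
  {"dp":[0,0.15,0],"angular":[0,0,0],"gripper":0},
  {"dp":[0,0.12,0],"angular":[0,0,0],"gripper":0},
  {"dp":[0,0.07,0],"angular":[0,0,0],"gripper":0},
  {"dp":[0,0,0],"angular":[0,0,0],"gripper":0},
])

```text
clock: 3.2
position: [0.6402, -0.2543, 0.0875]
ee_rot: [0.569, 0.398, 0.586, -0.417]
contact_force: [-0.1, 0.1, -0.7]
width: 0.0001
```

```bash
python3 snap.py b
python3 - <<'E'
from h import *
print(pf())
E
```

```text
(array([ 0.0146, -0.1095,  0.0873]), array([-4.7, -2.1,  1.6]), 3.3, 0.0)
```

View pics/b.png

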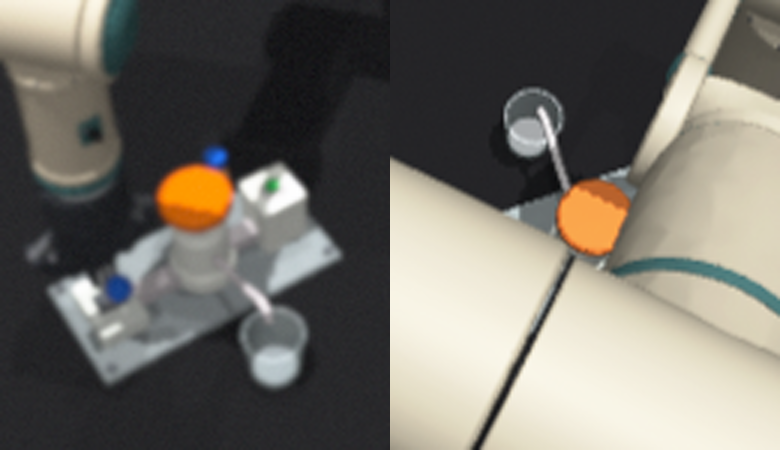

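The knob has gone over to (118,288) in the left crop. I'll push gently a bit further to find the stop.

Request:
arm_command([
  {"dp":[0,0.04,0],"angular":[0,0,0],"gripper":0},
  {"dp":[0,0.05,0],"angular":[0,0,0],"gripper":0},
  {"dp":[0,0.05,0],"angular":[0,0,0],"gripper":0},
  {"dp":[0,0.05,0],"angular":[0,0,0],"gripper":0},
  {"dp":[0,0.05,0],"angular":[0,0,0],"gripper":0},
  {"dp":[0,0.05,0],"angular":[0,0,0],"gripper":0},
  {"dp":[0,0.05,0],"angular":[0,0,0],"gripper":0},
  {"dp":[0,0.05,0],"angular":[0,0,0],"gripper":0},
])

```text
clock: 4.3
position: [0.6397, -0.2544, 0.0883]
ee_rot: [0.546, 0.369, 0.61, -0.441]
contact_force: [-14.4, -5.0, 8.4]
width: 0.0001
```

Run:
```python
from h import *
print(pf())
d=get_image("scene");hsv=cv2.cvtColor(d["image"],cv2.COLOR_BGR2HSV)
k,l,st,c=cv2.connectedComponentsWithStats(cv2.inRange(hsv,(105,150,60),(125,255,255)))
for i in range(1,k):
    if st[i,4]>12:
        P=np.array([px2w(d,u,v,0) for v,u in zip(*np.where(l==i)) if d["depth"][v,u]>0]);m=np.median(P,0)
        print(m.round(3),R.from_euler('z',-yaw).apply(m-P0).round(3))
```

```text
(array([ 0.0135, -0.1094,  0.0883]), array([-14.4,  -5. ,   8.4]), 4.3, 0.0)
[0.617 0.433 0.147] [0.225 0.545 0.147]
[ 0.473 -0.121  0.043] [-0.098  0.073  0.043]
[ 0.544 -0.425  0.045] [-0.134 -0.237  0.045]
[ 0.512 -0.447  0.004] [-0.172 -0.248  0.004]
[ 0.554 -0.462  0.046] [-0.137 -0.276  0.046]
[ 0.564 -0.481  0.046] [-0.134 -0.297  0.046]
[ 0.669 -0.241  0.113] [ 0.045 -0.107  0.113]
[ 0.53  -0.507  0.003] [-0.176 -0.31   0.003]
[0.95  0.209 0.189] [0.463 0.221 0.189]
[0.951 0.08  0.189] [0.42  0.1   0.189]
[ 0.951 -0.04   0.189] [ 0.379 -0.013  0.189]
[ 0.76  -0.762  0.009] [-0.045 -0.628  0.009]
[ 1.008  0.905 -0.75 ] [ 0.752  0.857 -0.75 ]
```

The hard stop is reached (15 N with no travel, knob at pump x ≈ +0.04). I'll back off and go up.

Request:
arm_command([
  {"dp":[0,-0.15,0],"angular":[0,0,0],"gripper":0},
  {"dp":[-0.05,-0.25,0],"angular":[0,0,0],"gripper":0},
  {"dp":[-0.3,-0.1,0],"angular":[0,0,0],"gripper":0},
  {"dp":[-0.3,0,0],"angular":[0,0,0],"gripper":0},
  {"dp":[-0.2,0,0],"angular":[0,0,0],"gripper":0},
  {"dp":[-0.1,0,0],"angular":[0,0,0],"gripper":0},
  {"dp":[0,0,0],"angular":[0,0,0],"gripper":0},
  {"dp":[0,0,0],"angular":[0,0,0],"gripper":0},
])

```text
clock: 5.35
position: [0.601, -0.2691, 0.2097]
ee_rot: [0.547, 0.372, 0.608, -0.438]
contact_force: [0.2, -0.4, -0.2]
width: 0.0003
```

```bash
cat > go.py <<'E'
from h import *
import sys
s=get_state();M=rot(s)
tgt=R.from_matrix(np.array([[0,0,-1],[np.cos(yaw),np.sin(yaw),0],[np.sin(yaw),-np.cos(yaw),0]]).T)
print(pf(),todp(pw(0,0,float(sys.argv[1]))),"turn",((M.inv()*tgt).as_rotvec()/(np.pi/2)).round(3))
E
python3 go.py .145
```

```text
(array([-0.0279, -0.1102,  0.2097]), array([ 0.2, -0.4, -0.2]), 5.35, 0.0) [ 0.521  0.301 -0.908] turn [ 0.002 -0.011  0.08 ]
```

Request:
arm_command([
  {"dp":[0,0,0],"angular":[0,-0.01,0.08],"gripper":0},
  {"dp":[0,0.1,-0.3],"angular":[0,0,0],"gripper":0},
  {"dp":[0,0.1,-0.3],"angular":[0,0,0],"gripper":0},
  {"dp":[0,0.1,-0.25],"angular":[0,0,0],"gripper":0},
  {"dp":[0.1,0,-0.1],"angular":[0,0,0],"gripper":0},
  {"dp":[0.2,0,0],"angular":[0,0,0],"gripper":0},
  {"dp":[0.1,0,0],"angular":[0,0,0],"gripper":0},
  {"dp":[0,0,0],"angular":[0,0,0],"gripper":0},
])

```text
clock: 6.35
position: [0.5913, -0.1442, 0.1502]
ee_rot: [0.573, 0.407, 0.584, -0.406]
contact_force: [0.6, -0.3, 0.3]
width: -0.0003
```

```bash
python3 go.py .14; python3 snap.py c
```

```text
(array([0.0052, 0.0107, 0.1502]), array([ 0.6, -0.3,  0.3]), 6.35, -0.0) [ 0.084 -0.043  0.09 ] turn [ 0.    -0.009  0.004]
```

View pics/c.png

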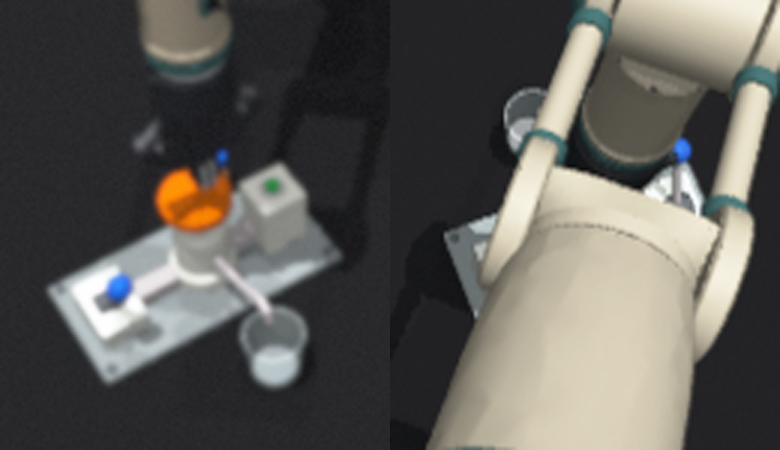

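Lever fully over, knob at (118,288). The fingers are over the plate, about 11 mm off centre. I'll centre them and make the first press.

Request:
arm_command([
  {"dp":[0,-0.04,0.09],"angular":[0,0,0],"gripper":0},
  {"dp":[0.08,0,0],"angular":[0,0,0],"gripper":0},
  {"dp":[0.1,0,0],"angular":[0,0,0],"gripper":0},
  {"dp":[0.1,0,0],"angular":[0,0,0],"gripper":0},
  {"dp":[0.08,0,0],"angular":[0,0,0],"gripper":0},
  {"dp":[0.06,0,0],"angular":[0,0,0],"gripper":0},
  {"dp":[0.06,0,0],"angular":[0,0,0],"gripper":0},
  {"dp":[0.06,0,0],"angular":[0,0,0],"gripper":0},
])

```text
clock: 7.45
position: [0.5932, -0.1589, 0.1158]
ee_rot: [0.582, 0.409, 0.575, -0.404]
contact_force: [-10.2, 3.2, 37.5]
width: 0.0002
```

```bash
python3 go.py .145
```

```text
(array([ 0.002 , -0.0038,  0.1158]), array([-10.2,   3.2,  37.5]), 7.45, 0.0) [-0.244 -0.014 -0.031] turn [ 0.     0.002 -0.006]
```

Stop reached (z 0.116, 37 N). Now release.

Request:
arm_command([
  {"dp":[-0.15,0,-0.02],"angular":[0,0,0],"gripper":0},
  {"dp":[-0.12,0,0],"angular":[0,0,0],"gripper":0},
  {"dp":[0,0,0],"angular":[0,0,0],"gripper":0},
  {"dp":[0,0,0],"angular":[0,0,0],"gripper":0},
  {"dp":[0,0,0],"angular":[0,0,0],"gripper":0},
  {"dp":[0,0,0],"angular":[0,0,0],"gripper":0},
  {"dp":[0,0,0],"angular":[0,0,0],"gripper":0},
  {"dp":[0,0,0],"angular":[0,0,0],"gripper":0},
])

```text
clock: 8.45
position: [0.5903, -0.156, 0.1456]
ee_rot: [0.58, 0.408, 0.577, -0.405]
contact_force: [-0.3, -0.5, -0.1]
width: 0.0003
```

```bash
python3 go.py .145
python3 - <<'E'
from h import *
d=get_image("scene");hsv=cv2.cvtColor(d["image"],cv2.COLOR_BGR2HSV)
u,v=[int(x) for x in w2px(d,pw(0,.085,.09))]
m=cv2.inRange(hsv[v-30:v+12,u-15:u+15],(50,100,40),(90,255,255));ys,xs=np.where(m>0)
Z=[R.from_euler('z',-yaw).apply(px2w(d,x+u-15,y+v-30,0)-P0) for x,y in zip(xs,ys)]
print(len(Z),np.round(sorted([z[2] for z in Z])[-6:],3),np.median(Z,0).round(3))
E
```

```text
(array([ 3.000e-04, -1.000e-04,  1.456e-01]), array([-0.3, -0.5, -0.1]), 8.45, 0.0) [ 0.005 -0.002 -0.001] turn [ 0.     0.    -0.004]
17 [0.099 0.099 0.1   0.101 0.101 0.104] [0.002 0.084 0.097]
```

The pin top rose from about 0.087 to about 0.100 m. Next stroke, all in one call.

Request:
arm_command([
  {"dp":[0.12,0,0],"angular":[0,0,0],"gripper":0},
  {"dp":[0.1,0,0],"angular":[0,0,0],"gripper":0},
  {"dp":[0.1,0,0],"angular":[0,0,0],"gripper":0},
  {"dp":[0.08,0,0],"angular":[0,0,0],"gripper":0},
  {"dp":[0.08,0,0],"angular":[0,0,0],"gripper":0},
  {"dp":[0.06,0,0],"angular":[0,0,0],"gripper":0},
  {"dp":[0.06,0,0],"angular":[0,0,0],"gripper":0},
  {"dp":[0.06,0,0],"angular":[0,0,0],"gripper":0},
])

```text
clock: 9.5
position: [0.5914, -0.1563, 0.1158]
ee_rot: [0.59, 0.409, 0.568, -0.403]
contact_force: [-11.3, 3.7, 39.7]
width: 0.0001
```

Request:
arm_command([
  {"dp":[-0.15,0,-0.02],"angular":[0,0,0],"gripper":0},
  {"dp":[-0.12,0,0],"angular":[0,0,0],"gripper":0},
  {"dp":[0,0,0],"angular":[0,0,0],"gripper":0},
  {"dp":[0,0,0],"angular":[0,0,0],"gripper":0},
  {"dp":[0,0,0],"angular":[0,0,0],"gripper":0},
  {"dp":[0,0,0],"angular":[0,0,0],"gripper":0},
  {"dp":[0,0,0],"angular":[0,0,0],"gripper":0},
  {"dp":[0,0,0],"angular":[0,0,0],"gripper":0},
])

```text
clock: 10.5
position: [0.5875, -0.1532, 0.145]
ee_rot: [0.588, 0.408, 0.57, -0.403]
contact_force: [-0.3, -0.2, 1.3]
width: -0.0
```

Request:
arm_command([
  {"dp":[0.12,0,0],"angular":[0,0,0],"gripper":0},
  {"dp":[0.1,0,0],"angular":[0,0,0],"gripper":0},
  {"dp":[0.1,0,0],"angular":[0,0,0],"gripper":0},
  {"dp":[0.08,0,0],"angular":[0,0,0],"gripper":0},
  {"dp":[0.08,0,0],"angular":[0,0,0],"gripper":0},
  {"dp":[0.06,0,0],"angular":[0,0,0],"gripper":0},
  {"dp":[0.06,0,0],"angular":[0,0,0],"gripper":0},
  {"dp":[0.06,0,0],"angular":[0,0,0],"gripper":0},
])

```text
clock: 11.5
position: [0.589, -0.1538, 0.1158]
ee_rot: [0.598, 0.409, 0.561, -0.401]
contact_force: [-13.4, 4.8, 41.6]
width: 0.0001
```

Request:
arm_command([
  {"dp":[-0.15,0,-0.02],"angular":[0,0,0],"gripper":0},
  {"dp":[-0.12,0,0],"angular":[0,0,0],"gripper":0},
  {"dp":[0,0,0],"angular":[0,0,0],"gripper":0},
  {"dp":[0,0,0],"angular":[0,0,0],"gripper":0},
  {"dp":[0,0,0],"angular":[0,0,0],"gripper":0},
  {"dp":[0,0,0],"angular":[0,0,0],"gripper":0},
  {"dp":[0,0,0],"angular":[0,0,0],"gripper":0},
  {"dp":[0,0,0],"angular":[0,0,0],"gripper":0},
])

```text
clock: 12.5
position: [0.5846, -0.1504, 0.145]
ee_rot: [0.596, 0.408, 0.563, -0.402]
contact_force: [-0.6, 0.4, 1.1]
width: -0.0
```

```bash
python3 go.py .145; python3 snap.py d
```

```text
(array([-0.0032,  0.0071,  0.145 ]), array([-0.6,  0.4,  1.1]), 12.5, -0.0) [0.003 0.026 0.059] turn [ 0.004  0.021 -0.022]
```

View pics/d.png

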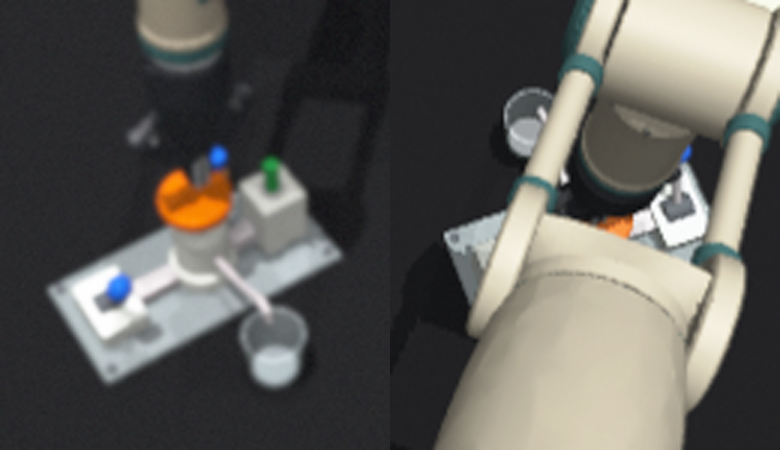

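The pin is clearly higher, with its top at (271,162), and there's no red ring yet. I'll recentre and make two more strokes.

Request:
arm_command([
  {"dp":[0,0.03,0.06],"angular":[0,0.02,-0.02],"gripper":0},
  {"dp":[0.12,0,0],"angular":[0,0,0],"gripper":0},
  {"dp":[0.1,0,0],"angular":[0,0,0],"gripper":0},
  {"dp":[0.1,0,0],"angular":[0,0,0],"gripper":0},
  {"dp":[0.08,0,0],"angular":[0,0,0],"gripper":0},
  {"dp":[0.08,0,0],"angular":[0,0,0],"gripper":0},
  {"dp":[0.06,0,0],"angular":[0,0,0],"gripper":0},
  {"dp":[0.06,0,0],"angular":[0,0,0],"gripper":0},
])

```text
clock: 13.6
position: [0.591, -0.1559, 0.1158]
ee_rot: [0.592, 0.406, 0.568, -0.402]
contact_force: [-9.8, 2.7, 38.0]
width: -0.0002
```

Request:
arm_command([
  {"dp":[-0.15,0,-0.02],"angular":[0,0,0],"gripper":0},
  {"dp":[-0.12,0,0],"angular":[0,0,0],"gripper":0},
  {"dp":[0,0,0],"angular":[0,0,0],"gripper":0},
  {"dp":[0,0,0],"angular":[0,0,0],"gripper":0},
  {"dp":[0,0,0],"angular":[0,0,0],"gripper":0},
  {"dp":[0,0,0],"angular":[0,0,0],"gripper":0},
  {"dp":[0,0,0],"angular":[0,0,0],"gripper":0},
  {"dp":[0,0,0],"angular":[0,0,0],"gripper":0},
])

```text
clock: 14.6
position: [0.5852, -0.1514, 0.1449]
ee_rot: [0.59, 0.405, 0.57, -0.403]
contact_force: [-0.1, 0.4, 0.1]
width: -0.0
```

Request:
arm_command([
  {"dp":[0.12,0,0],"angular":[0,0,0],"gripper":0},
  {"dp":[0.1,0,0],"angular":[0,0,0],"gripper":0},
  {"dp":[0.1,0,0],"angular":[0,0,0],"gripper":0},
  {"dp":[0.08,0,0],"angular":[0,0,0],"gripper":0},
  {"dp":[0.08,0,0],"angular":[0,0,0],"gripper":0},
  {"dp":[0.06,0,0],"angular":[0,0,0],"gripper":0},
  {"dp":[0.06,0,0],"angular":[0,0,0],"gripper":0},
  {"dp":[0.06,0,0],"angular":[0,0,0],"gripper":0},
])

```text
clock: 15.6
position: [0.5867, -0.152, 0.1158]
ee_rot: [0.6, 0.406, 0.562, -0.4]
contact_force: [-13.6, 4.1, 42.1]
width: -0.0002
```

Request:
arm_command([
  {"dp":[-0.15,0,-0.02],"angular":[0,0,0],"gripper":0},
  {"dp":[-0.12,0,0],"angular":[0,0,0],"gripper":0},
  {"dp":[0,0,0],"angular":[0,0,0],"gripper":0},
  {"dp":[0,0,0],"angular":[0,0,0],"gripper":0},
  {"dp":[0,0,0],"angular":[0,0,0],"gripper":0},
  {"dp":[0,0,0],"angular":[0,0,0],"gripper":0},
  {"dp":[0,0,0],"angular":[0,0,0],"gripper":0},
  {"dp":[0,0,0],"angular":[0,0,0],"gripper":0},
])

```text
clock: 16.6
position: [0.5825, -0.1487, 0.1451]
ee_rot: [0.598, 0.405, 0.563, -0.401]
contact_force: [0.2, -0.1, -0.1]
width: -0.0002
```

```bash
python3 go.py .145; python3 snap.py e
```

```text
(array([-0.0046,  0.0094,  0.1451]), array([ 0.2, -0.1, -0.1]), 16.6, -0.0) [0.005 0.037 0.078] turn [ 0.008  0.023 -0.021]
```

View pics/e.png

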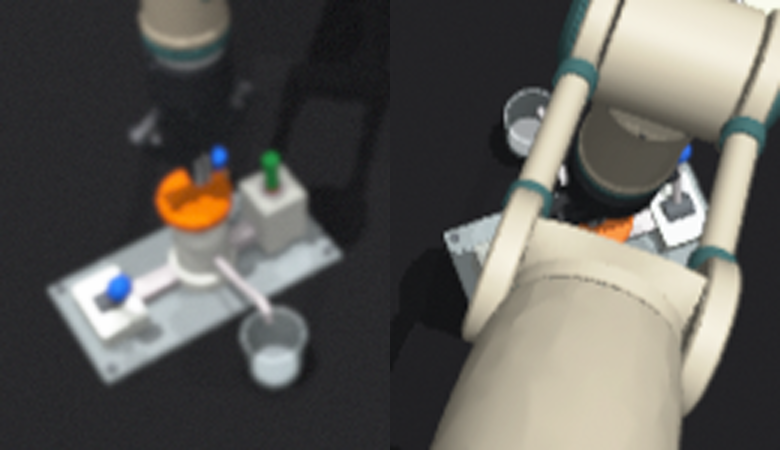

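The pin top is now at (271,155), with a hint of red at its foot (272,188). Extra strokes do no harm, so I'll recentre and do two more.

Request:
arm_command([
  {"dp":[0,0.04,0.08],"angular":[0,0.02,-0.02],"gripper":0},
  {"dp":[0.12,0,0],"angular":[0,0,0],"gripper":0},
  {"dp":[0.1,0,0],"angular":[0,0,0],"gripper":0},
  {"dp":[0.1,0,0],"angular":[0,0,0],"gripper":0},
  {"dp":[0.08,0,0],"angular":[0,0,0],"gripper":0},
  {"dp":[0.08,0,0],"angular":[0,0,0],"gripper":0},
  {"dp":[0.06,0,0],"angular":[0,0,0],"gripper":0},
  {"dp":[0.06,0,0],"angular":[0,0,0],"gripper":0},
])

```text
clock: 17.7
position: [0.5907, -0.1559, 0.1158]
ee_rot: [0.594, 0.403, 0.569, -0.402]
contact_force: [-9.8, 2.4, 37.3]
width: -0.0
```

Request:
arm_command([
  {"dp":[-0.15,0,-0.02],"angular":[0,0,0],"gripper":0},
  {"dp":[-0.12,0,0],"angular":[0,0,0],"gripper":0},
  {"dp":[0,0,0],"angular":[0,0,0],"gripper":0},
  {"dp":[0,0,0],"angular":[0,0,0],"gripper":0},
  {"dp":[0,0,0],"angular":[0,0,0],"gripper":0},
  {"dp":[0,0,0],"angular":[0,0,0],"gripper":0},
  {"dp":[0,0,0],"angular":[0,0,0],"gripper":0},
  {"dp":[0,0,0],"angular":[0,0,0],"gripper":0},
])

```text
clock: 18.7
position: [0.5847, -0.1512, 0.1449]
ee_rot: [0.592, 0.403, 0.571, -0.402]
contact_force: [0.0, -0.5, -0.4]
width: -0.0002
```

Request:
arm_command([
  {"dp":[0.12,0,0],"angular":[0,0,0],"gripper":0},
  {"dp":[0.1,0,0],"angular":[0,0,0],"gripper":0},
  {"dp":[0.1,0,0],"angular":[0,0,0],"gripper":0},
  {"dp":[0.08,0,0],"angular":[0,0,0],"gripper":0},
  {"dp":[0.08,0,0],"angular":[0,0,0],"gripper":0},
  {"dp":[0.06,0,0],"angular":[0,0,0],"gripper":0},
  {"dp":[0.06,0,0],"angular":[0,0,0],"gripper":0},
  {"dp":[0.06,0,0],"angular":[0,0,0],"gripper":0},
])

```text
clock: 19.7
position: [0.5862, -0.1519, 0.1158]
ee_rot: [0.601, 0.403, 0.562, -0.4]
contact_force: [-12.7, 4.4, 42.7]
width: 0.0002
```

Request:
arm_command([
  {"dp":[-0.2,0,-0.02],"angular":[0,0,0],"gripper":0},
  {"dp":[-0.2,0,0],"angular":[0,0,0],"gripper":0},
  {"dp":[-0.2,0,0],"angular":[0,0,0],"gripper":0},
  {"dp":[-0.2,0,0.2],"angular":[0,0,0],"gripper":0},
  {"dp":[-0.2,0,0.4],"angular":[0,0,0],"gripper":0},
  {"dp":[0,0,0.4],"angular":[0,0,0],"gripper":0},
  {"dp":[0,0,0.4],"angular":[0,0,0],"gripper":0},
  {"dp":[0,0,0],"angular":[0,0,0],"gripper":0},
])

```text
clock: 20.7
position: [0.6387, -0.306, 0.2416]
ee_rot: [0.601, 0.403, 0.564, -0.399]
contact_force: [0.0, -0.3, -0.3]
width: 0.0
```

```bash
python3 go.py .145
python3 - <<'E'
from h import *
d=get_image("scene");u,v=[int(x) for x in w2px(d,pw(0,0.02,.09))]
cv2.imwrite("pics/f.png",cv2.resize(d["image"][v-55:v+55,u-70:u+70],(770,600),interpolation=cv2.INTER_CUBIC))
hsv=cv2.cvtColor(d["image"],cv2.COLOR_BGR2HSV)
u,v=[int(x) for x in w2px(d,pw(0,.085,.11))]
for lo,hi in (((50,100,40),(90,255,255)),((0,150,60),(6,255,255))):
    ys,xs=np.where(cv2.inRange(hsv[v-20:v+25,u-12:u+12],lo,hi)>0)
    Z=[px2w(d,x+u-12,y+v-20,0)[2] for x,y in zip(xs,ys)]
    print(len(Z),np.round(sorted(Z),3)[[0,-3,-1]] if len(Z)>3 else Z)
print("plunger top",px2w(d,*[int(x) for x in w2px(d,pw(0,0,.13))],2))
E
```

```text
(array([-0.0049, -0.1576,  0.2416]), array([ 0. , -0.3, -0.3]), 20.7, 0.0) [ 0.753  0.04  -1.344] turn [ 0.013  0.026 -0.022]
63 [-0.006  0.129  0.131]
0 []
plunger top [ 0.58715344 -0.15678001  0.13033203]
```

View pics/f.png

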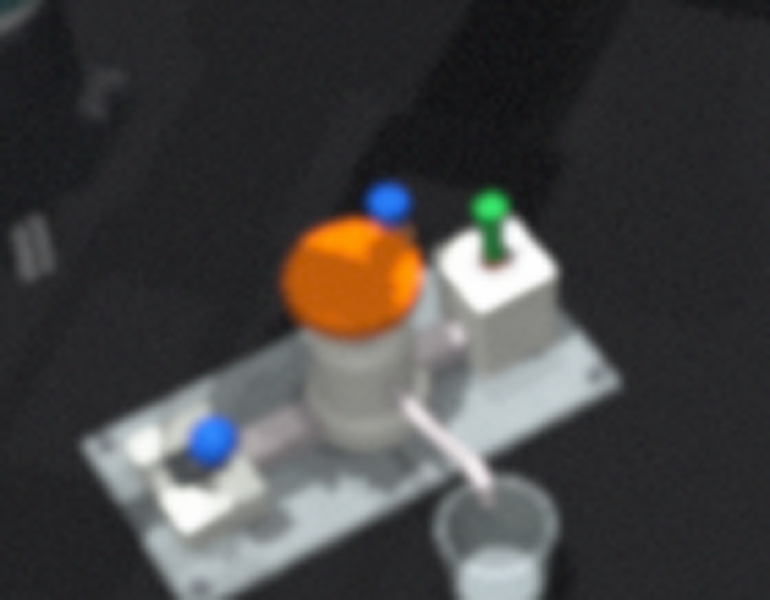

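The pin top is at (490,207), measured at 0.129 m against 0.127 m when fully out, and red shows at its foot (495,265). The plunger is up (0.130 m) and the lever is over. The robot is clear.

```bash
python3 -c "from rig import sign_off;print(sign_off())"
```

```text
the job is handed in; nothing more can be done
None
```

I opened the valve first, pumped the pin fully out and handed the job in at about 21 s of the 43 s allowed. The sign-off reports no verdict.

- **Valve:** I pushed the lever with closed fingers until it stopped. About 15 N gave no further travel, and the knob was at about +0.04 m on the pump's far side.
- **Pumping:** I made seven full strokes on the orange plate, each down to the hard stop at 0.116 m with about 40 N. The last one or two were spare, because the red ring was hard to make out.
- **Last checks:**
  - The pin top measured about 0.129 m, against 0.127 m expected when fully out.
  - The plunger top was back up at 0.130 m, and the lever was still open.
  - The arm was clear, with contact force near zero.
- **Red ring:** A trace of red shows at the pin's foot in the last picture, but my colour mask found no red pixels there. I relied on the measured height instead.
- **Bystanders:** The beaker and vial looked unmoved in the last picture. I did not re-measure the bottles, wrench, marker or rack, which the arm never came near at low height.

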